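# Flip the tuner board over onto the cork

## Task

The tuner board lies copper side up, propped on its tin box, in front of the cork-faced work board. With the fingertips, and without ever picking it up or pressing hard, push it against the front edge of the work board until it tips up on that edge and flips over component side up onto the cork, then push it further on until it lies flat with nothing hanging over the front edge. Leave the other things on the bench and on the cork where they are, and take the hand away.

Things in the scene. Friction and masses are not known exactly. Their poses are not given: they have to be found in the camera images.
- workboard: Cork-faced plywood board fixed to the bench, 220 mm deep (x), 300 wide (y), top 15 mm above the bench. Origin: foot of its front edge, mid-width. x points level into the board, square to the front edge: the upright 15 mm front face is at x = 0, the cork spans x 0..220, y -150..150 mm; z up. The front faces the robot, turned up to 23 degrees. Knob and screwdriver lie beyond x = 120 mm.
- tuner: Green circuit board 88 mm deep, 116 wide, 3 thick, about 0.11 kg. Starts copper side up with its leading edge on the bench 5 to 40 mm short of the work board, sloping up towards the robot at 24 degrees, as it rests on a tin box fixed to its underside. Origin: lower corner of the leading edge, mid-width; at the start z up, x level towards the work board (not in the board's plane).
- tuner_lead (a point): Middle of the leading edge (the 116 mm edge towards the work board), half-way through the 3 mm thickness. Axes of all tuner_ points: x in the plane of the board from tail to leading edge, y along the edge, z out of the copper side.
- tuner_tail (a point): Middle of the tail edge (the 116 mm edge towards the robot), half-way through the thickness, 88 mm from tuner_lead; at the start about 37 mm above the bench, free space under it. The component side carries nothing within 25 mm of this edge.
- tuner_copper (a point): Centre of the copper face; z points out of the copper side: up at the start, down once the board is flipped. On the other side the tin box (22 x 52 mm, 18 mm high) is centred across the board, 40 to 62 mm from the leading edge; other components are at most 12 mm high.
- tuner_lead_left (a point): End of the tuner board's leading edge at +y of the board, 58 mm from tuner_lead (left, seen from the robot at the start).
- tuner_lead_right (a point): Other end of the leading edge, 58 mm from tuner_lead on the -y side.
- turntable: Bystander, fixed: round wooden turntable, 170 mm across, top 34 mm high, which carries the speaker frame. Origin at the centre of its underside.
- speaker: Bystander, loose: chrome loudspeaker frame 120 mm across, 56 mm high, on the turntable. Origin at the centre of its underside.
- capacitor: Bystander, loose on the bench: brown mica-cased capacitor block 46 x 30 mm, 48 mm high with its tags. Origin at the centre of its underside.
- shield: Bystander, loose on the bench: round aluminium valve shield, 35 mm across, 55 mm high, upright. Origin at the centre of its underside.
- reel: Bystander, loose on the bench: black solder reel lying flat, 54 mm across, 30 mm high. Origin at the centre of its underside.
- knob: Bystander, loose on the rear of the cork: cream bakelite knob, 40 mm across, 22 mm high. Origin at the centre of its underside.
- driver: Bystander, loose on the rear of the cork: stubby brass screwdriver, 87 mm long, 26 mm thick. Origin under its middle; x points to its tip.

How it is judged:
By the outcome, as a careful person would: the job done as asked, in the order asked, and still so for the second after the job is handed in, with the robot touching nothing.
It also fails if it takes over 58 s, if anything falls off the work surface, if the arm or the gripper's body presses on something with over 40 N, if the wrist force passes 120 N, or if a joint passes its speed limit or range.

## Robot

A 6-joint arm with a two-finger parallel gripper is mounted at the origin on the work surface. World frame = base frame: x ahead of the robot, y to its left, z up, the work surface at z = 0. Lengths are in m, angles in rad, forces in N, time in s.
With the tool pointing down it reaches from about 0.25 to 0.725 m from the base axis. Payload 4 kg.
Tool frame: the origin (TCP) lies at the very end of the fingers, on their centre line; the grasp point (between the pads) lies 19 mm behind it; z points along the fingers, y is the direction in which the jaws open and shut (so a half turn about z gives the same grasp; the last joint's range is limited). The gripper opens to 85 mm and grips with 20 to 120 N. Pads are 22 mm wide; open, the fingers measure 114 mm over their backs; the gripper's body (76 mm by 85 mm) begins 54 mm behind the grasp point. The pads swing forward as they close: fully open they stand 13 mm farther back than shut.
Start: joints at [-1.18, 0.241, 0.005, 1.335, 0, 1.571], TCP at [0.19, -0.462, 0.208] pointing down, gripper open.
Joint ranges: [-2.72, 2.72], [-1.05, 1.87], [-1.09, 1.28], [-1.99, 2.15], [-1.42, 1.44], [-3.14, 3.14]. Speed limits (rad/s): [2.79, 2.79, 3.14, 3.14, 3.14, 3.14].

## Interface

Orientations are given as a unit quaternion [x, y, z, w].
In Python, from workcell import bot gives the robot as it stands.
- The arm moves only by the shell command python3 -m crank 'ROWS'. ROWS is JSON, a list that holds one entry, the list of rows, each a list of 5 numbers: the shift along the tool's x, y, z in mm, then the turn about the tool's z in degrees, then the closure in counts, from 0 (fully open) to 255 (shut). In form: [[[tx, ty, tz, turn, grip], ...]]. A call has 1 to 12 rows; each row shifts and turns the pose as measured when the row begins, along the tool's axes as they then stand; what a row does not reach is not made up. A row lasts 1/8 s, in which the tool goes at most 62.5 mm and 10.7 degrees, less where a joint would pass 70% of its speed; a pose out of reach is approached as far as the arm can. A call is refused whole if a number of a shift passes 62.5 or a number of a turn 10.7, either way. A call with a gripper value outside its range is refused whole. The fingers move at their own pace and stop on an object; the grip force is fixed at half the most. Time passes only in rows, so rows that do not move let the fingers close. It gives the time, the measured TCP pose, the force and the opening at its end, in the units of the state.
- bot.get_obs(): the state, without advancing time (a new reading comes with each control period).
- bot.camera(name): name is "scene" or "side" or "wrist"; returns a dict with "img" (384x512x3 uint8, blue, green, red), "depth" (384x512 float32, m along the optical axis (not along the pixel's ray), 0 where there is no reading), "fx", "fy", "cx", "cy" (pixels), "R" (3x3) and "t" (3): a world point X has camera coordinates R X + t; the wrist camera has in their place "T_tool_cam" (4x4, takes a point from camera to tool coordinates, whose origin is the TCP and whose axes are the flange's). Camera axes: x right, y down, z forward; pixel columns grow to the right and rows downward; lengths in m; the calibration is good to about 2 mm. A picture is of the moment at which its call begins: read the wrist's pose just before it.
- bot.job_done(): hands the job in, once; it reports no verdict.
The state is a dict: "clock": time; "joint_pos": joint angles; "joint_vel": joint speeds; "tau": joint torques, N m; "eef_pos": TCP position; "tool_rot": TCP orientation; "ft_force": force on the tool from outside, world axes, zero at the start; "ft_torque": the same for the moment, N m; "grip_width": finger opening in m.
Only numpy, scipy, OpenCV 4.12 (cv2) and the standard library are available. Lean on these libraries where they do the work, as an engineer would, in place of code of your own. Each camera call takes 0.05 s, during which the arm holds its last target.

## Working session

There is one attempt and no reset: what is moved stays moved. The work goes in short steps, Python scripts to look and compute and a shell command to move; the robot and the scene stay as the last step left them, time stands still between calls to the robot, and variables do not carry over. Pictures are saved under pics/ and viewed, and the job is handed in when it is done.

```bash
ls; mkdir -p pics
python3 - <<'E'
from workcell import bot
import cv2,numpy as np
o=bot.get_obs()
for k,v in o.items(): print(k,np.round(v,4))
for n in ["scene","side","wrist"]:
    c=bot.camera(n); cv2.imwrite(f"pics/{n}0.png",c["img"])
    np.savez(f"pics/{n}0.npz",**c)
    print(n,{k:np.round(v,3).tolist() for k,v in c.items() if k not in("img","depth")})
print(bot.get_obs()["clock"])
E
```

```text
pics
clock 0.0
joint_pos [-1.18    0.2414  0.0037  1.3352  0.      1.5708]
joint_vel [-0.0001 -0.0001  0.0011  0.0021  0.0001 -0.0006]
tau [-8.00000e-04 -3.72320e+01  2.52407e+01  1.72000e-02 -2.00000e-04
  0.00000e+00]
eef_pos [ 0.1902 -0.4617  0.2067]
tool_rot [ 9.810e-01  1.942e-01 -2.000e-04 -1.000e-03]
ft_force [-0.5099 -0.1954 -0.2822]
ft_torque [0.0235 0.0449 0.0149]
grip_width 0.0854
scene {'fx': 391.29, 'fy': 391.29, 'cx': 255.992, 'cy': 189.663, 'R': [[-0.311, 0.95, 0.016], [0.636, 0.221, -0.739], [-0.706, -0.219, -0.673]], 't': [0.073, -0.386, 1.558]}
side {'fx': 348.21, 'fy': 348.21, 'cx': 247.614, 'cy': 184.948, 'R': [[-0.934, -0.356, -0.012], [-0.177, 0.492, -0.853], [0.309, -0.794, -0.523]], 't': [0.624, 0.075, 0.845]}
wrist {'fx': 338.552, 'fy': 338.552, 'cx': 262.802, 'cy': 196.418, 'T_tool_cam': [[-0.001, -0.962, -0.273, 0.069], [1.0, -0.001, 0.0, 0.001], [-0.0, -0.273, 0.962, -0.168], [0.0, 0.0, 0.0, 1.0]]}
0.15
```

View pics/scene0.png

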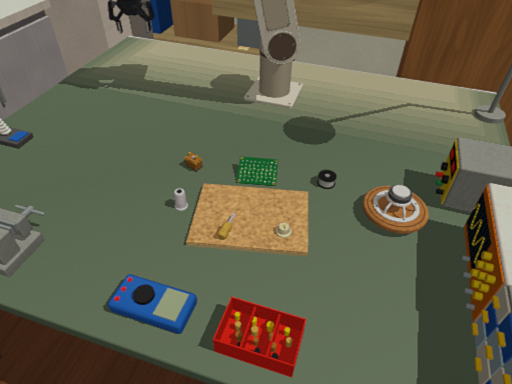

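View pics/side0.png

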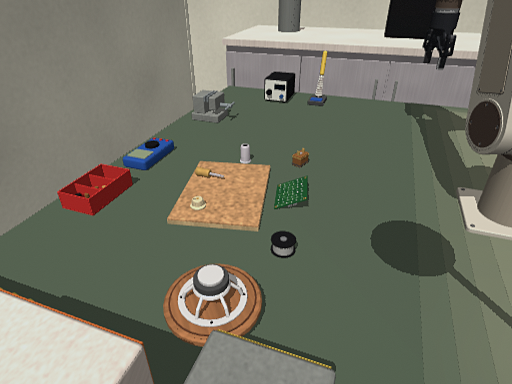

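View pics/wrist0.png

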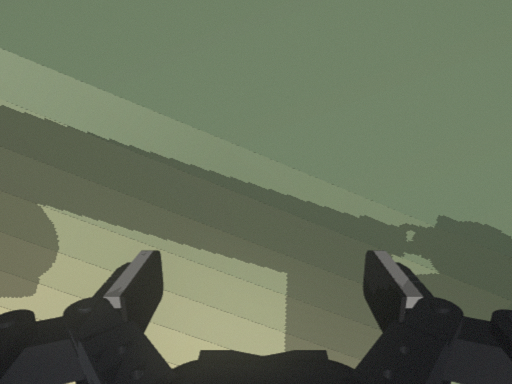

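Scene: the tuner is at about (257,171), the cork board spans (190–310, 185–250), with the reel at (327,180), the capacitor at (193,161) and the shield at (180,200). Next I measure poses from depth and colour.

```bash
cat > h.py <<'E'
import numpy as np,cv2
from scipy.spatial.transform import Rotation as Ro
def cloud(c,o=None):
    d=c["depth"];v,u=np.indices(d.shape);fx,fy,cx,cy=[float(c[k]) for k in("fx","fy","cx","cy")]
    P=np.stack([(u-cx)/fx*d,(v-cy)/fy*d,d],-1)
    if "R" in c: return (P-c["t"])@c["R"]   # R^T(P-t)
    T=c["T_tool_cam"]; P=P@T[:3,:3].T+T[:3,3]
    return P@Ro.from_quat(o["tool_rot"]).as_matrix().T+o["eef_pos"]
E
python3 - <<'E'
from h import *
for n in["scene","side"]:
    c=dict(np.load(f"pics/{n}0.npz"));W=cloud(c);hsv=cv2.cvtColor(c["img"],cv2.COLOR_BGR2HSV);H,S,V=[hsv[...,i].astype(int) for i in range(3)]
    b=c["img"].astype(int);ok=c["depth"]>0
    x,y,z=W[...,0],W[...,1],W[...,2]
    reg=ok&(x>.2)&(x<.95)&(abs(y)<.4)
    print(n,"bench z",np.median(z[reg&(z<.008)]))
    for nm,m in(("cork",reg&(H>8)&(H<25)&(S>80)&(z>.008)&(z<.021)),("tun",reg&(H>45)&(H<80)&(S>130)&(z>-.01))):
        k,l,st,_=cv2.connectedComponentsWithStats(m.astype(np.uint8)); i=1+np.argmax(st[1:,4]); mm=l==i
        print(nm,st[i],"z",np.percentile(z[mm],[2,50,98]).round(4))
        P=W[mm][:,:2].astype(np.float32); r=cv2.minAreaRect(P); print(r,cv2.boxPoints(r).round(4).tolist())
        if nm=="tun":
            A=np.c_[P,np.ones(len(P))]; k=np.linalg.lstsq(A,z[mm],rcond=None)[0];print("plane",k, np.degrees(np.arctan(np.hypot(*k[:2]))),np.degrees(np.arctan2(-k[1],-k[0])))
    for nm,(u,v) in (dict(cap=(193,161),shield=(180,200),reel=(327,180),knob=(284,229),drv=(227,226)) if n=="scene" else dict(cap=(300,158),shield=(245,153),reel=(284,243),knob=(198,202))).items():
        print(nm,W[v,u].round(3))
E
```

```text
scene bench z 0.0005545878092037178
cork [ 186  183  122   72 6628] z [0.0114 0.0153 0.0182]
((0.6821598410606384, 0.1307641565799713), (0.22510063648223877, 0.29982471466064453), 12.287089347839355) [[0.5403000116348267, 0.2533000111579895], [0.6040999889373779, -0.03970000147819519], [0.8240000009536743, 0.008200000040233135], [0.760200023651123, 0.3012000024318695]]
tun [237 157  40  29 717] z [0.0022 0.0202 0.0383]
((0.5078235864639282, 0.09251473098993301), (0.08312930911779404, 0.11405543982982635), 11.454405784606934) [[0.45579999685287476, 0.14020000398159027], [0.47839999198913574, 0.0284000001847744], [0.5598999857902527, 0.04490000009536743], [0.5371999740600586, 0.156700000166893]]
plane [-0.42833577 -0.0988079   0.24767419] 23.729546175454796 12.989686857817345
cap [ 0.549 -0.095  0.038]
shield [ 0.711 -0.058  0.036]
reel [0.494 0.299 0.031]
knob [0.719 0.232 0.034]
drv [0.759 0.095 0.037]
side bench z -0.00019047837140986852
cork [ 167  161  103   67 4776] z [0.0106 0.0148 0.0167]
((0.6835399270057678, 0.13530074059963226), (0.22025375068187714, 0.303030788898468), 12.4820556640625) [[0.5432999730110168, 0.25940001010894775], [0.6087999939918518, -0.036400001496076584], [0.8238000273704529, 0.01119999960064888], [0.7583000063896179, 0.3070000112056732]]
tun [274 177  33  32 463] z [0.002  0.0207 0.0382]
((0.5097057223320007, 0.09729161858558655), (0.07881321758031845, 0.11749691516160965), 12.692713737487793) [[0.45840001106262207, 0.14589999616146088], [0.48420000076293945, 0.031300000846385956], [0.5611000061035156, 0.04859999939799309], [0.5351999998092651, 0.16329999268054962]]
plane [-0.43398418 -0.10238255  0.25126789] 24.031966262661452 13.274120001733243
cap [ 0.526 -0.075  0.031]
shield [ 0.695 -0.05   0.032]
reel [0.467 0.312 0.029]
knob [0.705 0.242 0.033]
```

Run:
```python
import cv2
a=cv2.imread("pics/scene0.png")[140:260,160:350];cv2.imwrite("pics/sc_crop.png",cv2.resize(a,None,fx=4,fy=4))
```

```text
(no output)
```

View pics/sc_crop.png

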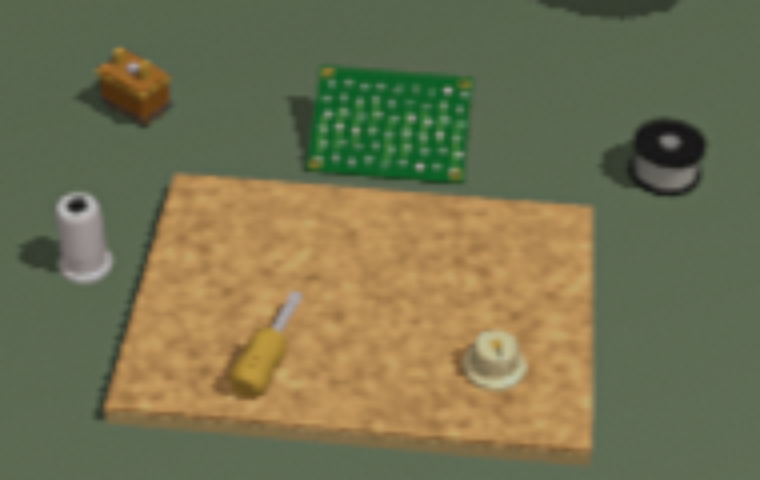

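```bash
python3 -m crank '[[[0,0,0,10,75],[34,-47.5,0,0,75],[34,-47.5,0,0,75],[34,-47.5,0,0,75],[34,-47.5,0,0,75],[34,-47.5,0,0,75],[34,-47.5,0,0,75],[34,-47.5,0,0,75],[34,-47.5,0,0,75],[34,-47.5,0,0,75],[34,-47.5,0,0,75],[0,0,0,0,75]]]'
cat >> h.py <<'E'
F0=np.array([.574,.109]);A=np.radians(12.4)
EX=np.array([np.cos(A),np.sin(A)]);EY=np.array([-EX[1],EX[0]])
def wb(p): d=np.asarray(p)[...,:2]-F0; return np.stack([d@EX,d@EY,np.asarray(p)[...,2]],-1)*1000
def yaw(o): m=Ro.from_quat(o["tool_rot"]).as_matrix(); return np.degrees(np.arctan2(m[1,0],m[0,0]))
def st(o): print("t",round(float(o["clock"]),2),"tcp wb",wb(o["eef_pos"]).round(1),"yaw",yaw(o).round(2),"F",np.round(o["ft_force"],2),"w",round(float(o["grip_width"]),4))
E
cat > look.py <<'E'
import sys
from h import *
from workcell import bot
o=bot.get_obs();st(o)
for n in sys.argv[2:]:
    c=bot.camera(n);cv2.imwrite(f"pics/{n}{sys.argv[1]}.png",c["img"]);np.savez(f"pics/{n}{sys.argv[1]}.npz",**c,tool_rot=o["tool_rot"],eef_pos=o["eef_pos"])
E
python3 look.py 1 wrist
```

```text
clock: 1.65
eef_pos: [0.4312, 0.0894, 0.2056]
tool_rot: [0.995, 0.103, 0.001, -0.001]
ft_force: [-0.1, -1.1, -0.4]
grip_width: 0.0601
t 1.65 tcp wb [-143.7   11.5  205.6] yaw 11.86 F [-0.13 -1.11 -0.44] w 0.0601
```

View pics/wrist1.png

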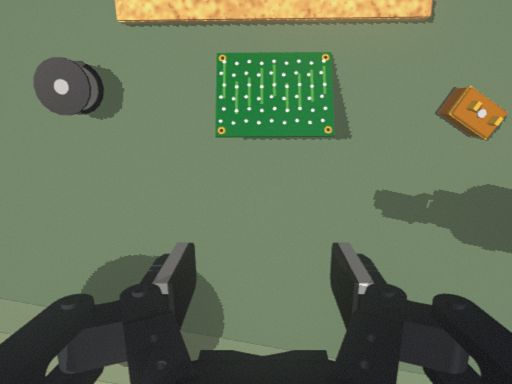

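```bash
cat > meas.py <<'E'
import sys
from h import *
c=dict(np.load(f"pics/wrist{sys.argv[1]}.npz"));W=cloud(c,c);q=wb(W)
hsv=cv2.cvtColor(c["img"],cv2.COLOR_BGR2HSV);H,S,V=[hsv[...,i].astype(int) for i in range(3)]
ok=c["depth"]>0;z=W[...,2]
for nm,m in(("cork",ok&(H>8)&(H<25)&(S>80)&(z<.019)&(z>.008)),("tun",ok&(H>45)&(H<80)&(S>130))):
    k,l,s,_=cv2.connectedComponentsWithStats(m.astype(np.uint8))
    if k<2: print(nm,"none");continue
    i=1+np.argmax(s[1:,4]);mm=l==i;P=q[mm]
    print(nm,s[i],"z",np.percentile(P[:,2],[1,50,99]).round(1))
    r=cv2.minAreaRect(P[:,:2].astype(np.float32));print(np.round(r[0],1),np.round(r[1],1),round(r[2],2));print(cv2.boxPoints(r).round(1).tolist())
    if nm=="cork":
        cols=np.where(mm.any(0))[0][15:-15];fr=np.array([q[np.where(mm[:,u])[0].max(),u] for u in cols])
        f=np.polyfit(fr[:,1],fr[:,0],1);print("front edge x at y=0",f[1].round(2),"slope deg",np.degrees(f[0]).round(2),"y ends",fr[:,1].min().round(1),fr[:,1].max().round(1))
be=ok&(z<.006)&(z>-.006)&(S>20);print("bench z",np.median(z[be])*1000)
E
python3 meas.py 1
```

```text
cork [ 115    0  317   23 6403] z [ 8.9 16.1 18.1]
[ 9.5 -0. ] [300.1  18.3] 89.82
[[-0.20000000298023224, -150.0], [18.200000762939453, -150.10000610351562], [19.100000381469727, 150.0], [0.800000011920929, 150.0]]
front edge x at y=0 1.31 slope deg -0.01 y ends -139.2 139.4
tun [ 216   52  118   85 8213] z [ 4.3 22.9 40.1]
[-67.5  -2.9] [118.9  80.5] 89.94
[[-107.80000305175781, -62.29999923706055], [-27.299999237060547, -62.400001525878906], [-27.200000762939453, 56.599998474121094], [-107.69999694824219, 56.70000076293945]]
bench z 1.391714387944429
```

```bash
python3 -m crank '[[[0,14.5,0,-0.5,75],[-4,0,50,0,75],[0,0,60,0,75],[0,0,50,0,75],[0,0,25,0,75],[0,0,0,0,75]]]'; python3 look.py 2 wrist side; python3 meas.py 2
```

```text
clock: 2.45
eef_pos: [0.4267, 0.0642, 0.017]
tool_rot: [0.995, 0.1, 0.001, 0.0]
ft_force: [-0.1, -0.3, 0.8]
grip_width: 0.0603
t 2.45 tcp wb [-153.4  -12.1   17. ] yaw 11.47 F [-0.06 -0.31  0.76] w 0.0603
cork none
tun [   98     0   270   159 37174] z [ 9.6 25.8 40. ]
[-75.1  -6.5] [128.3  73. ] 89.58
[[-112.0999984741211, -70.4000015258789], [-39.099998474121094, -71.0], [-38.099998474121094, 57.29999923706055], [-111.0999984741211, 57.900001525878906]]
bench z 1.3405542968179684
```

View pics/wrist2.png

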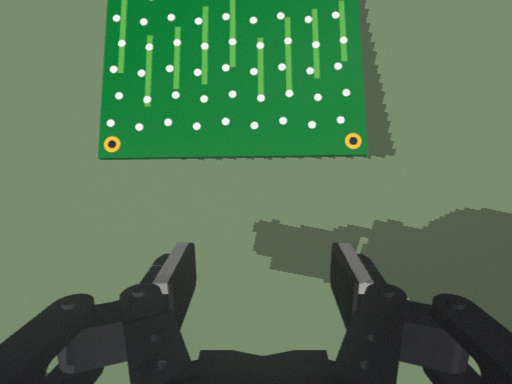

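View pics/side2.png

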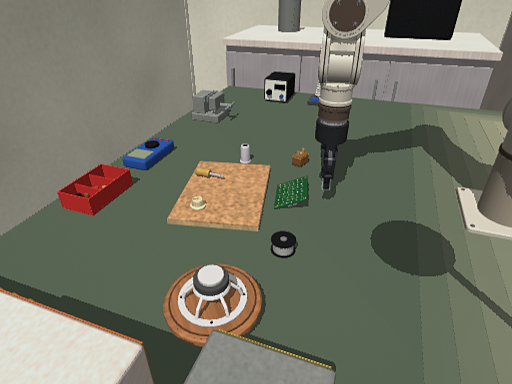

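```bash
python3 -m crank '[[[0,-9,0,-0.9,75],[12,0,0,0,75],[12,0,0,0,75],[0,0,0,0,75]]]'; python3 look.py 3 wrist; python3 meas.py 3
```

```text
clock: 3.05
eef_pos: [0.4571, 0.0805, 0.0238]
tool_rot: [0.994, 0.108, 0.008, -0.0]
ft_force: [-0.2, -0.3, -0.2]
grip_width: 0.0605
t 3.05 tcp wb [-120.3   -2.7   23.8] yaw 12.44 F [-0.25 -0.33 -0.2 ] w 0.0605
cork [358  65   7   5   8] z [8.1 8.4 9. ]
[-34.5 -54.2] [0.9 3.2] 26.1
[[-35.599998474121094, -52.900001525878906], [-34.20000076293945, -55.79999923706055], [-33.400001525878906, -55.400001525878906], [-34.79999923706055, -52.5]]Traceback (most recent call last):
  File "meas.py", line 14, in <module>
    f=np.polyfit(fr[:,1],fr[:,0],1);print("front edge x at y=0",f[1].round(2),"slope deg",np.degrees(f[0]).round(2),"y ends",fr[:,1].min().round(1),fr[:,1].max().round(1))
                 ~~^^^^^
IndexError: too many indices for array: array is 1-dimensional, but 2 were indexed
```

View pics/wrist3.png

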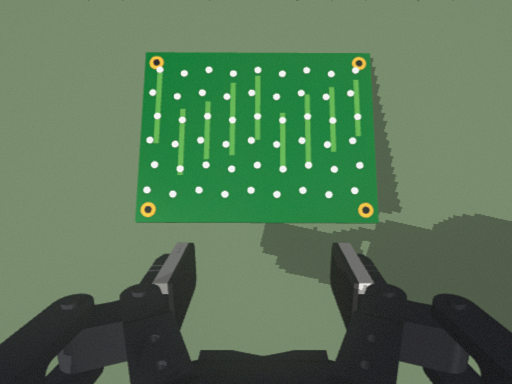

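```bash
python3 -m crank '[[[0,0,0,0,75]]]'; python3 -m crank '[[[0,0,0,0,75]]]'; python3 -c "
from h import *
from workcell import bot
o=bot.get_obs();st(o);print(o['joint_vel'],o['tool_rot'])"
```

```text
clock: 3.22
eef_pos: [0.456, 0.0804, 0.0234]
tool_rot: [0.994, 0.108, 0.007, -0.0]
ft_force: [-0.1, 0.5, -0.2]
grip_width: 0.0605
clock: 3.35
eef_pos: [0.4556, 0.0803, 0.0232]
tool_rot: [0.994, 0.108, 0.007, -0.0]
ft_force: [0.1, -1.0, 0.3]
grip_width: 0.0603
t 3.35 tcp wb [-121.8   -2.7   23.2] yaw 12.45 F [ 0.09 -0.97  0.3 ] w 0.0603
[-0.00044169  0.00177982 -0.00570727  0.002991    0.0006483   0.00066103] [ 9.94082389e-01  1.08396745e-01  7.09405736e-03 -1.56360486e-04]
```

```bash
python3 -m crank '[[[0,0,7,0,75],[0,0,0,0,75],[8,0,0,0,75],[8,0,0,0,75],[8,0,0,0,75],[0,0,0,0,75]]]'; python3 look.py 4 wrist; python3 meas.py 4 2>/dev/null
```

```text
clock: 4.1
eef_pos: [0.4809, 0.0858, 0.0159]
tool_rot: [0.994, 0.108, 0.007, -0.0]
ft_force: [0.5, -0.2, -0.1]
grip_width: 0.0602
t 4.1 tcp wb [-95.9  -2.7  15.9] yaw 12.44 F [ 0.46 -0.19 -0.14] w 0.0602
cork [    0     0   512    41 19923] z [ 9.3 16.2 17.9]
[ 9.  -0.4] [243.5  15.8] 89.96
[[1.0, -122.0999984741211], [16.799999237060547, -122.0999984741211], [17.0, 121.4000015258789], [1.2000000476837158, 121.4000015258789]]
front edge x at y=0 1.47 slope deg -0.02 y ends -115.3 114.5
tun [  135   101   244   176 33342] z [ 4.2 22.1 39.5]
[-67.1  -5.5] [125.6  80.5] 89.98
[[-107.4000015258789, -68.30000305175781], [-26.799999237060547, -68.30000305175781], [-26.799999237060547, 57.29999923706055], [-107.30000305175781, 57.29999923706055]]
bench z 1.3690321169918043
```

View pics/wrist4.png

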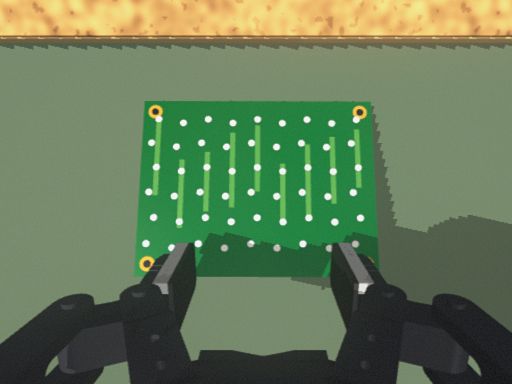

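Run:
```python
from h import *
c=dict(np.load("pics/wrist4.npz"));q=wb(cloud(c,c))
for v,u in[(246,185),(246,192),(250,175),(270,170),(285,165),(262,150),(246,345),(280,350),(290,360),(276,260),(270,260),(300,160),(320,160)]: print(v,u,q[v,u].round(1),c["img"][v,u])
T=c["T_tool_cam"];Ti=np.linalg.inv(T)
for p in[(0.011,-.03,0),(-.011,-.03,0),(.011,-.03,-.013)]:
    k=Ti[:3,:3]@p+Ti[:3,3];print(p,c["fx"]*k[0]/k[2]+c["cx"],c["fy"]*k[1]/k[2]+c["cy"])
```

```text
246 185 [-85.3  28.5  54.2] [109 114 109]
246 192 [-87.4  26.7  49.3] [43 51 38]
250 175 [-85.2  31.6  58.5] [109 113 109]
270 170 [-85.8  29.4  74.5] [107 112 108]
285 165 [-86.1  28.5  84.4] [143 147 147]
262 150 [-100.2   49.3   38.4] [ 68 128 159]
246 345 [-85.  -37.6  54.9] [109 111 109]
280 350 [-86.6 -33.5  80.3] [39 43 39]
290 360 [-88.1 -35.9  84.2] [222 227 229]
276 260 [-106.7   -2.4   39.9] [ 62 102  54]
270 260 [-103.9   -2.4   39.5] [56 97 42]
300 160 [-84.8  26.8  95.4] [41 43 39]
320 160 [-80.   21.6 111.9] [42 44 41]
(0.011, -0.03, 0) 203.3750174781157 216.14109509596335
(-0.011, -0.03, 0) 205.3434093525914 254.63761145826038
(0.011, -0.03, -0.013) 198.8675459127929 224.92613877649296
```

```bash
python3 - <<'E'
from h import *
for i in (1,4):
    c=dict(np.load(f"pics/wrist{i}.npz"));q=cloud(c,c)-c["eef_pos"];q=q@Ro.from_quat(c["tool_rot"]).as_matrix()*1000
    m=(q[...,2]<-8)&(abs(q[...,1])<60)&(c["depth"]>0)
    for v in(240,243,246,250,260): 
        print(i,v,[(u,q[v,u].round(0).tolist()) for u in range(150,200,7) if m[v,u]])
E
python3 - <<'E'
import cv2
a=cv2.imread("pics/side2.png")[110:220,260:370];cv2.imwrite("pics/side2c.png",cv2.resize(a,None,fx=5,fy=5))
E
```

```text
1 240 []
1 243 [(178, [11.0, -35.0, -36.0]), (185, [11.0, -32.0, -34.0]), (192, [11.0, -29.0, -34.0])]
1 246 [(178, [11.0, -34.0, -39.0]), (185, [11.0, -31.0, -39.0]), (192, [10.0, -29.0, -35.0])]
1 250 [(178, [11.0, -33.0, -43.0]), (185, [11.0, -30.0, -42.0]), (192, [7.0, -29.0, -34.0])]
1 260 [(157, [8.0, -41.0, -44.0]), (164, [8.0, -39.0, -44.0]), (171, [11.0, -34.0, -51.0]), (178, [11.0, -31.0, -51.0]), (185, [9.0, -29.0, -47.0]), (192, [3.0, -29.0, -35.0])]
4 240 [(150, [5.0, -53.0, -17.0]), (157, [5.0, -50.0, -17.0]), (164, [5.0, -46.0, -17.0]), (171, [5.0, -43.0, -18.0]), (178, [5.0, -40.0, -17.0]), (185, [5.0, -36.0, -17.0]), (192, [5.0, -33.0, -17.0]), (199, [5.0, -30.0, -17.0])]
4 243 [(150, [4.0, -53.0, -18.0]), (157, [4.0, -50.0, -18.0]), (164, [4.0, -46.0, -19.0]), (171, [3.0, -43.0, -17.0]), (178, [12.0, -35.0, -36.0]), (185, [12.0, -32.0, -36.0]), (192, [11.0, -29.0, -35.0]), (199, [4.0, -29.0, -18.0])]
4 246 [(150, [3.0, -53.0, -19.0]), (157, [2.0, -49.0, -18.0]), (164, [2.0, -46.0, -18.0]), (171, [2.0, -43.0, -19.0]), (178, [12.0, -34.0, -39.0]), (185, [11.0, -31.0, -38.0]), (192, [9.0, -29.0, -33.0]), (199, [3.0, -29.0, -19.0])]
4 250 [(150, [1.0, -53.0, -19.0]), (157, [1.0, -49.0, -19.0]), (164, [1.0, -46.0, -20.0]), (171, [1.0, -43.0, -19.0]), (178, [11.0, -33.0, -42.0]), (185, [10.0, -31.0, -41.0]), (192, [8.0, -29.0, -34.0]), (199, [1.0, -29.0, -20.0])]
4 260 [(150, [-4.0, -53.0, -21.0]), (157, [7.0, -42.0, -43.0]), (164, [7.0, -39.0, -42.0]), (171, [11.0, -34.0, -51.0]), (178, [11.0, -31.0, -50.0]), (185, [9.0, -29.0, -47.0]), (192, [4.0, -29.0, -36.0]), (199, [-4.0, -29.0, -21.0])]
```

View pics/side2c.png

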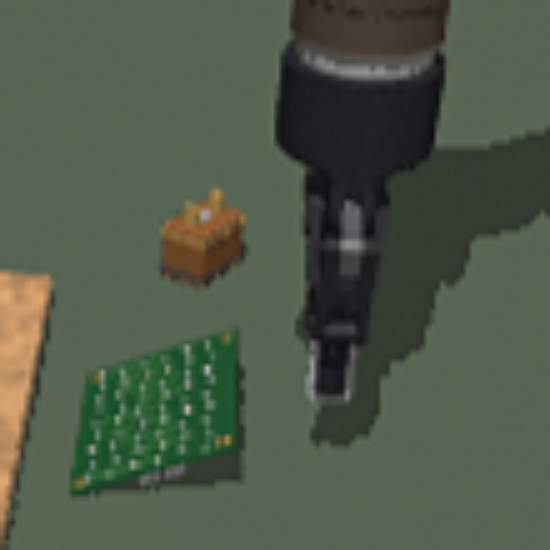

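Run:
```python
from h import *
c=dict(np.load("pics/side2.npz"));q=wb(cloud(c))
for v in range(170,196,2): print(v,[(u,q[v,u].round(0).astype(int).tolist()) for u in range(320,334,3)])
```

```text
170 [(320, [-148, -160, 0]), (323, [-139, 48, 114]), (326, [-145, 53, 117]), (329, [-152, 53, 117]), (332, [-159, 52, 117])]
172 [(320, [-148, -150, -2]), (323, [-139, 50, 110]), (326, [-148, 29, 98]), (329, [-155, 28, 98]), (332, [-159, 53, 113])]
174 [(320, [-148, -139, -3]), (323, [-140, 51, 104]), (326, [-147, 45, 102]), (329, [-154, 48, 104]), (332, [-160, 52, 107])]
176 [(320, [-147, -122, 1]), (323, [-140, 52, 100]), (326, [-147, 53, 101]), (329, [-154, 50, 100]), (332, [-161, 50, 100])]
178 [(320, [-147, -110, 0]), (323, [-143, 27, 80]), (326, [-149, 32, 83]), (329, [-155, 46, 92]), (332, [-162, 49, 94])]
180 [(320, [-147, -101, -1]), (323, [-144, 25, 73]), (326, [-151, 26, 74]), (329, [-157, 30, 77]), (332, [-181, -104, 0])]
182 [(320, [-146, -88, 0]), (323, [-144, 27, 68]), (326, [-151, 32, 72]), (329, [-158, 26, 69]), (332, [-180, -92, 0])]
184 [(320, [-146, -78, 0]), (323, [-144, 32, 66]), (326, [-151, 31, 66]), (329, [-74, 782, 513]), (332, [-180, -82, -1])]
186 [(320, [-146, -68, -1]), (323, [-145, 32, 60]), (326, [-152, 31, 60]), (329, [-160, 23, 56]), (332, [-179, -70, 0])]
188 [(320, [-145, -53, 2]), (323, [-146, 23, 49]), (326, [-153, 29, 53]), (329, [-160, 25, 51]), (332, [-178, -56, 2])]
190 [(320, [-145, -48, -2]), (323, [-153, -47, 0]), (326, [-162, -49, -1]), (329, [-170, -50, -1]), (332, [-178, -50, 0])]
192 [(320, [-145, -37, -1]), (323, [-153, -37, -1]), (326, [-161, -37, 0]), (329, [-169, -39, -1]), (332, [-177, -38, 1])]
194 [(320, [-145, -24, 1]), (323, [-153, -25, 0]), (326, [-160, -26, 1]), (329, [-169, -30, -1]), (332, [-177, -31, -2])]
```

```bash
python3 - <<'E'
from h import *
c=dict(np.load("pics/wrist0.npz"));T=c["T_tool_cam"];c["R"]=T[:3,:3].T;c["t"]=-T[:3,:3].T@T[:3,3];q=cloud(c)*1000
for v in(249,251,254,258,265): print(v,[(u,q[v,u].round(0).tolist()) for u in range(130,165,5)])
E
python3 -m crank '[[[-12,0,0,0,75],[-12,0,0,0,75],[-12,0,0,0,75],[0,0,0,0,75],[0,0,0,0,75]]]'
```

```text
249 [(130, [-102.0, -158.0, 204.0]), (135, [-101.0, -151.0, 204.0]), (140, [-101.0, -145.0, 204.0]), (145, [-102.0, -140.0, 205.0]), (150, [-101.0, -133.0, 203.0]), (155, [-102.0, -128.0, 204.0]), (160, [-102.0, -122.0, 204.0])]
251 [(130, [-104.0, -157.0, 203.0]), (135, [-104.0, -151.0, 203.0]), (140, [11.0, -48.0, -43.0]), (145, [11.0, -46.0, -43.0]), (150, [11.0, -44.0, -42.0]), (155, [11.0, -42.0, -43.0]), (160, [-103.0, -121.0, 203.0])]
254 [(130, [-108.0, -158.0, 204.0]), (135, [-108.0, -152.0, 204.0]), (140, [11.0, -47.0, -47.0]), (145, [11.0, -45.0, -46.0]), (150, [11.0, -43.0, -46.0]), (155, [11.0, -41.0, -46.0]), (160, [-108.0, -122.0, 203.0])]
258 [(130, [-113.0, -158.0, 203.0]), (135, [11.0, -48.0, -49.0]), (140, [10.0, -46.0, -48.0]), (145, [11.0, -44.0, -49.0]), (150, [11.0, -42.0, -48.0]), (155, [10.0, -41.0, -47.0]), (160, [6.0, -41.0, -40.0])]
265 [(130, [11.0, -48.0, -55.0]), (135, [11.0, -45.0, -56.0]), (140, [11.0, -44.0, -54.0]), (145, [11.0, -42.0, -55.0]), (150, [9.0, -42.0, -51.0]), (155, [69.0, 1.0, -168.0]), (160, [3.0, -42.0, -40.0])]
clock: 4.78
eef_pos: [0.4405, 0.0769, 0.0152]
tool_rot: [0.994, 0.108, 0.006, -0.0]
ft_force: [0.7, -0.1, -0.2]
grip_width: 0.0601
```

```bash
python3 -m crank '[[[0,0,8,0,75],[0,0,8,0,75],[0,0,0,0,75]]]';python3 -m crank '[[[0,0,7,0,75],[0,0,6,0,75],[0,0,0,0,75]]]'; python3 look.py 5 wrist side; python3 meas.py 5 | grep -A2 tun
python3 - <<'E'
import cv2
a=cv2.imread("pics/side5.png")[110:220,240:350];cv2.imwrite("pics/side5c.png",cv2.resize(a,None,fx=5,fy=5))
E
```

```text
clock: 5.15
eef_pos: [0.4415, 0.0771, -0.002]
tool_rot: [0.994, 0.108, 0.006, -0.0]
ft_force: [0.2, 0.2, 1.2]
grip_width: 0.0605
clock: 5.52
eef_pos: [0.4416, 0.0771, -0.0164]
tool_rot: [0.994, 0.108, 0.006, -0.0]
ft_force: [0.8, -0.7, -0.7]
grip_width: 0.0605
t 5.53 tcp wb [-136.1   -2.7  -16.4] yaw 12.43 F [ 0.82 -0.73 -0.73] w 0.0605Traceback (most recent call last):
  File "meas.py", line 14, in <module>
    f=np.polyfit(fr[:,1],fr[:,0],1);print("front edge x at y=0",f[1].round(2),"slope deg",np.degrees(f[0]).round(2),"y ends",fr[:,1].min().round(1),fr[:,1].max().round(1))
                 ~~^^^^^
IndexError: too many indices for array: array is 1-dimensional, but 2 were indexed
```

View pics/wrist5.png

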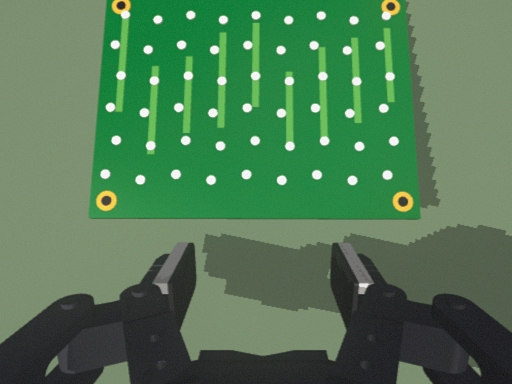

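View pics/side5c.png

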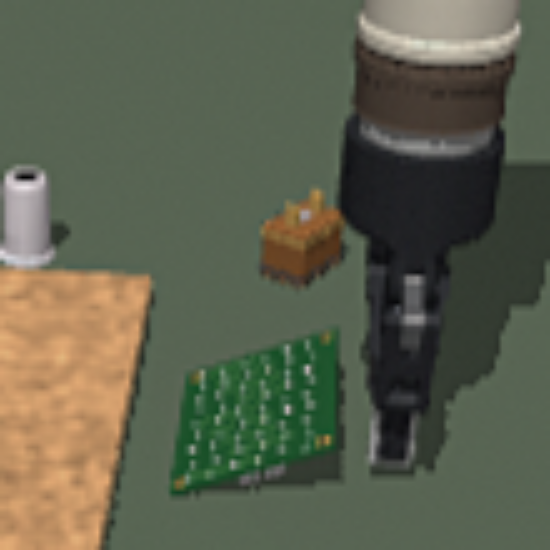

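```bash
python3 -m crank '[[[8,0,0,0,75],[8,0,0,0,75],[7,0,0,0,75],[5,0,0,0,75],[0,0,0,0,75]]]'; python3 look.py 6 wrist; python3 meas.py 6 | grep -A2 tun
```

```text
clock: 6.25
eef_pos: [0.4722, 0.0838, -0.015]
tool_rot: [0.994, 0.108, 0.007, -0.0]
ft_force: [0.3, 0.1, -0.6]
grip_width: 0.0603
t 6.25 tcp wb [-104.8   -2.8  -15. ] yaw 12.43 F [ 0.28  0.14 -0.56] w 0.0603Traceback (most recent call last):
  File "meas.py", line 14, in <module>
    f=np.polyfit(fr[:,1],fr[:,0],1);print("front edge x at y=0",f[1].round(2),"slope deg",np.degrees(f[0]).round(2),"y ends",fr[:,1].min().round(1),fr[:,1].max().round(1))
                 ~~^^^^^
IndexError: too many indices for array: array is 1-dimensional, but 2 were indexed
```

View pics/wrist6.png

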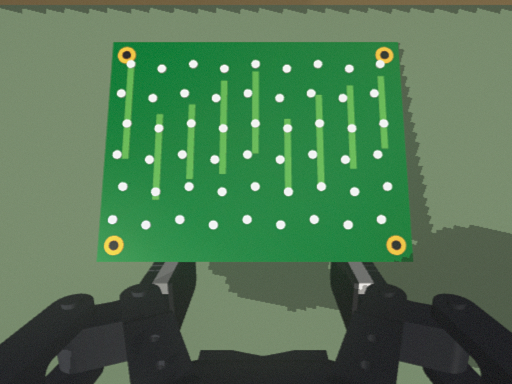

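Fingertips are now behind and under the tail edge (row 262), so contact is right. I continue to the face at about 14 mm further.

```bash
sed -i 's/if k<2:/if k<2 or s[1:,4].max()<800:/' meas.py; python3 -m crank '[[[5,0,0,0,75],[5,0,0,0,75],[3,0,0,0,75],[0,0,0,0,75]]]'; python3 look.py 7 wrist; python3 meas.py 7
```

```text
clock: 6.8
eef_pos: [0.4846, 0.0866, -0.015]
tool_rot: [0.994, 0.108, 0.006, -0.0]
ft_force: [-0.1, -0.4, -0.2]
grip_width: 0.0602
t 6.8 tcp wb [-92.1  -2.7 -15. ] yaw 12.43 F [-0.1  -0.37 -0.25] w 0.0602
cork [    0     0   512    37 18042] z [ 8.6 16.1 17.8]
[ 6.7 -0.7] [ 11.3 199.7] 0.04
[[1.0, 99.0999984741211], [1.100000023841858, -100.5999984741211], [12.399999618530273, -100.5], [12.300000190734863, 99.0999984741211]]
front edge x at y=0 1.47 slope deg -0.01 y ends -94.9 93.0
tun [   98    42   315   221 57589] z [ 4.4 23.8 39.9]
[-46.1  -9.1] [133.7  91.8] 89.64
[[-92.4000015258789, -75.5999984741211], [-0.699999988079071, -76.19999694824219], [0.20000000298023224, 57.400001525878906], [-91.5999984741211, 58.0]]
bench z 1.3793830991012808
```

View pics/wrist7.png

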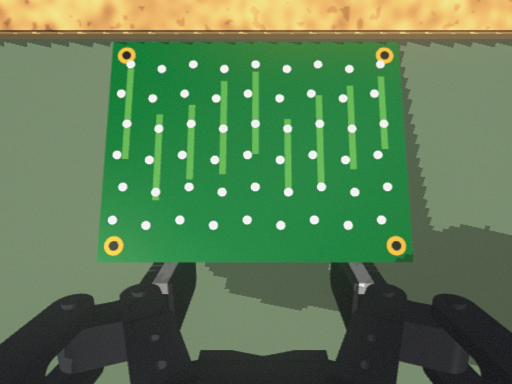

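```bash
python3 -m crank '[[[3,0,0,0,75],[4,0,-6,0,75],[4,0,-6,0,75],[0,0,0,0,75]]]'; python3 look.py 8 wrist side
python3 - <<'E'
import cv2
a=cv2.imread("pics/side8.png")[110:220,240:350];cv2.imwrite("pics/side8c.png",cv2.resize(a,None,fx=5,fy=5))
E
```

```text
clock: 7.35
eef_pos: [0.4926, 0.0884, -0.0026]
tool_rot: [0.994, 0.108, 0.003, 0.0]
ft_force: [-2.9, -1.0, 1.1]
grip_width: 0.0602
t 7.35 tcp wb [-84.   -2.7  -2.6] yaw 12.43 F [-2.86 -1.02  1.12] w 0.0602
```

View pics/wrist8.png

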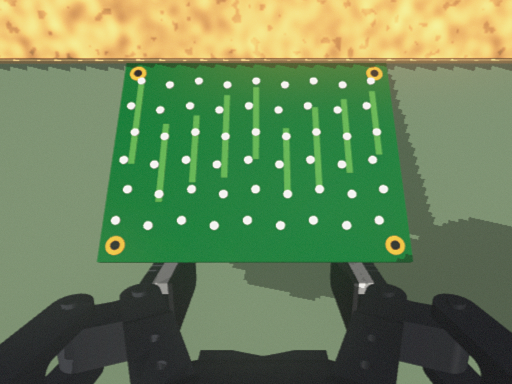

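View pics/side8c.png

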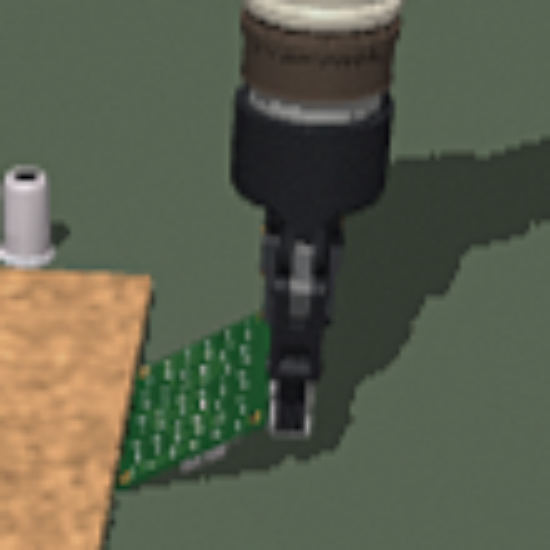

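```bash
python3 -m crank '[[[4.5,0,-6,0,75],[5,0,-5.5,0,75],[5.5,0,-5,0,75],[0,0,0,0,75]]]'; python3 look.py 9 wrist side
python3 - <<'E'
import cv2
a=cv2.imread("pics/side9.png")[110:220,240:350];cv2.imwrite("pics/side9c.png",cv2.resize(a,None,fx=5,fy=5))
E
```

```text
clock: 7.95
eef_pos: [0.5093, 0.092, 0.0156]
tool_rot: [0.994, 0.108, 0.005, 0.0]
ft_force: [-0.8, 0.6, 0.1]
grip_width: 0.0605
t 7.95 tcp wb [-66.8  -2.7  15.6] yaw 12.43 F [-0.79  0.64  0.1 ] w 0.0605
```

View pics/wrist9.png

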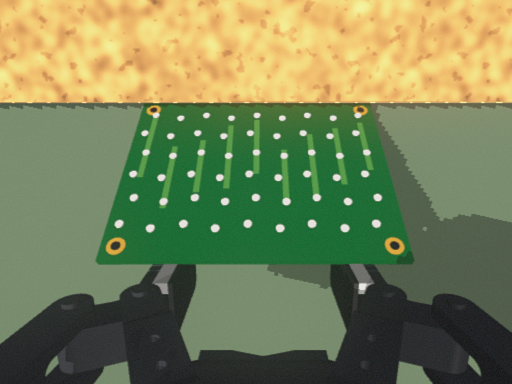

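View pics/side9c.png

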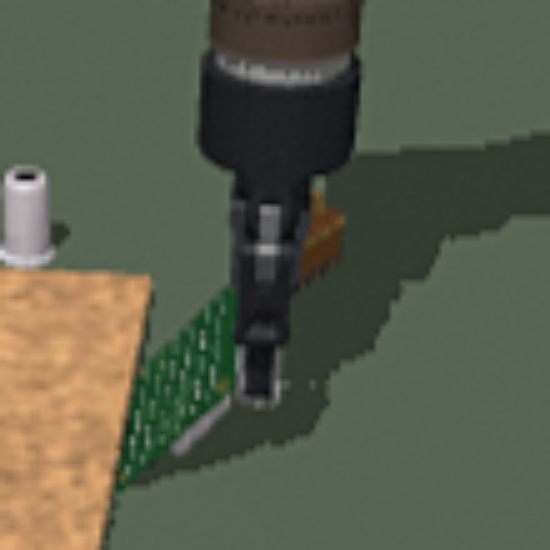

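```bash
python3 -m crank '[[[5.5,0,-4.5,0,75],[5.5,0,-4,0,75],[6,0,-4,0,75],[0,0,0,0,75]]]'; python3 look.py 10 wrist side
python3 - <<'E'
import cv2
a=cv2.imread("pics/side10.png")[110:220,220:330];cv2.imwrite("pics/side10c.png",cv2.resize(a,None,fx=5,fy=5))
E
```

```text
clock: 8.55
eef_pos: [0.5274, 0.0961, 0.0283]
tool_rot: [0.994, 0.108, 0.005, 0.0]
ft_force: [-0.3, -0.4, -0.3]
grip_width: 0.06
t 8.55 tcp wb [-48.3  -2.6  28.3] yaw 12.43 F [-0.28 -0.36 -0.26] w 0.06
```

View pics/wrist10.png

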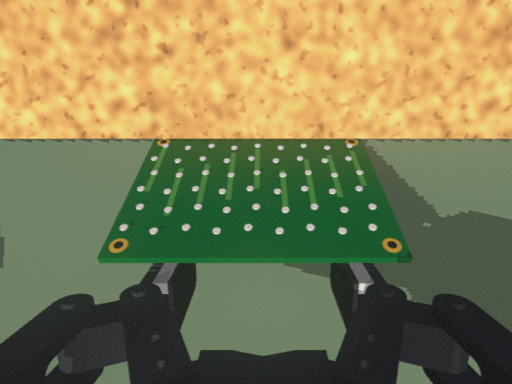

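View pics/side10c.png

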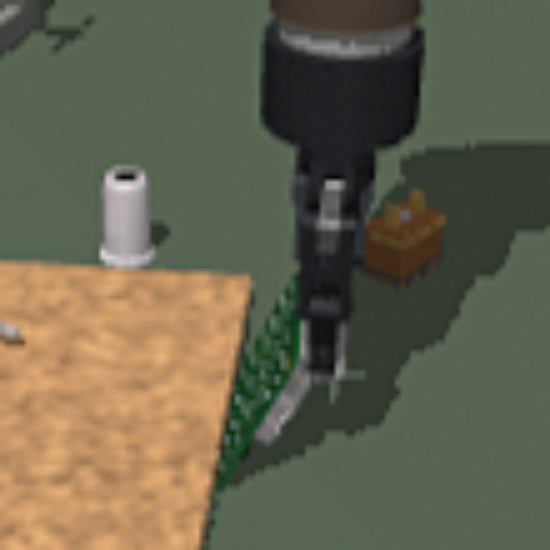

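```bash
python3 -m crank '[[[5.5,0,-3,0,75],[5.5,0,-3,0,75],[5.5,0,-2.5,0,75],[0,0,0,0,75]]]'; python3 look.py 11 wrist side
python3 - <<'E'
import cv2
a=cv2.imread("pics/side11.png")[110:220,220:330];b=cv2.imread("pics/wrist11.png");cv2.imwrite("pics/c11.png",cv2.hconcat([cv2.resize(a,(384,384)),b[:, 70:450]]))
E
```

```text
clock: 9.15
eef_pos: [0.5433, 0.0996, 0.0368]
tool_rot: [0.994, 0.108, 0.004, 0.0]
ft_force: [-0.8, 0.5, -0.1]
grip_width: 0.06
t 9.15 tcp wb [-32.   -2.6  36.8] yaw 12.43 F [-0.78  0.51 -0.07] w 0.06
```

View pics/c11.png

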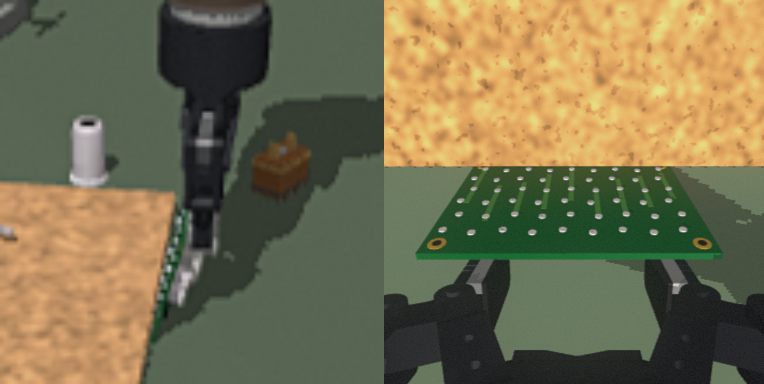

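```bash
python3 -m crank '[[[5,0,-1,0,75],[5,0,0,0,75],[4,0,0,0,75],[0,0,0,0,75]]]'; python3 look.py 12 wrist side
python3 - <<'E'
import cv2
a=cv2.imread("pics/side12.png")[110:220,220:330];b=cv2.imread("pics/wrist12.png");cv2.imwrite("pics/c12.png",cv2.hconcat([cv2.resize(a,(384,384)),b[:, 70:450]]))
E
```

```text
clock: 9.75
eef_pos: [0.557, 0.1026, 0.0375]
tool_rot: [0.994, 0.108, 0.003, 0.0]
ft_force: [-0.4, -1.0, -0.1]
grip_width: 0.0604
t 9.75 tcp wb [-18.   -2.6  37.5] yaw 12.43 F [-0.43 -0.97 -0.07] w 0.0604
```

View pics/c12.png

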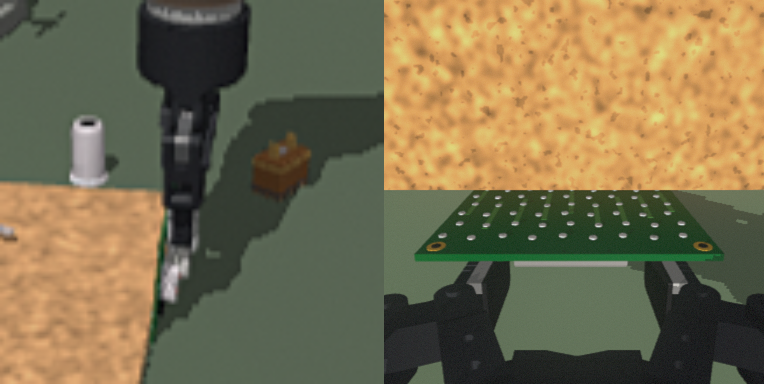

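```bash
python3 -m crank '[[[4,0,0,0,75],[4,0,0,0,75],[3,0,0,0,75],[0,0,0,0,75]]]'; python3 look.py 13 wrist side
python3 - <<'E'
import cv2
a=cv2.imread("pics/side13.png")[110:220,220:330];b=cv2.imread("pics/wrist13.png");cv2.imwrite("pics/c13.png",cv2.hconcat([cv2.resize(a,(384,384)),b[:, 70:450]]))
E
```

```text
clock: 10.35
eef_pos: [0.5678, 0.105, 0.0374]
tool_rot: [0.994, 0.108, 0.003, 0.0]
ft_force: [-0.7, -0.2, -0.8]
grip_width: 0.06
t 10.35 tcp wb [-7.  -2.6 37.4] yaw 12.42 F [-0.72 -0.22 -0.77] w 0.06
```

View pics/c13.png

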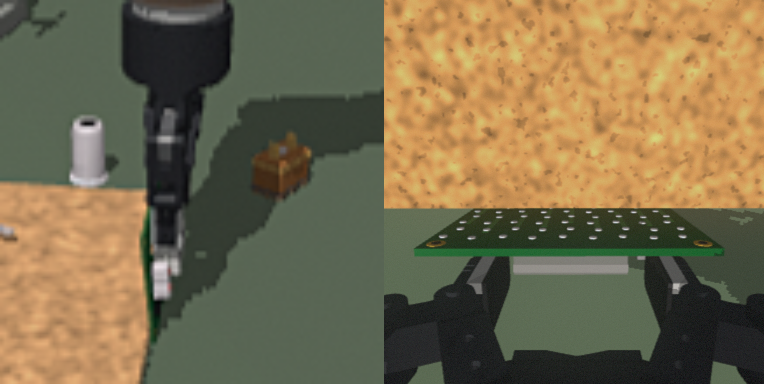

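```bash
python3 -m crank '[[[4,0,0,0,75],[4,0,0,0,75],[0,0,0,0,75]]]'; python3 look.py 14 wrist side
python3 - <<'E'
import cv2
a=cv2.imread("pics/side14.png")[110:220,200:310];b=cv2.imread("pics/wrist14.png");cv2.imwrite("pics/c14.png",cv2.hconcat([cv2.resize(a,(384,384)),b[:, 70:450]]))
E
```

```text
clock: 10.82
eef_pos: [0.5758, 0.1068, 0.0374]
tool_rot: [0.994, 0.108, 0.003, 0.0]
ft_force: [0.5, 0.5, -0.6]
grip_width: 0.0602
t 10.82 tcp wb [ 1.3 -2.6 37.4] yaw 12.42 F [ 0.46  0.49 -0.58] w 0.0602
```

View pics/c14.png

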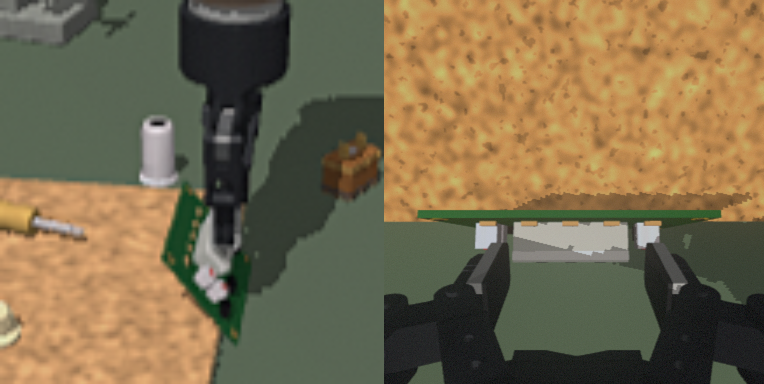

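```bash
python3 -m crank '[[[0,0,0,0,75],[0,0,0,0,75],[0,0,0,0,75]]]'; python3 look.py 15 wrist side
python3 - <<'E'
import cv2
a=cv2.imread("pics/side15.png")[110:220,180:290];b=cv2.imread("pics/wrist15.png");cv2.imwrite("pics/c15.png",cv2.hconcat([cv2.resize(a,(384,384)),b[:, 70:450]]))
E
```

```text
clock: 11.3
eef_pos: [0.5751, 0.1066, 0.0373]
tool_rot: [0.994, 0.108, 0.002, 0.0]
ft_force: [-0.5, 0.0, 0.4]
grip_width: 0.0606
t 11.3 tcp wb [ 0.6 -2.6 37.3] yaw 12.42 F [-0.48  0.01  0.35] w 0.0606
```

View pics/c15.png

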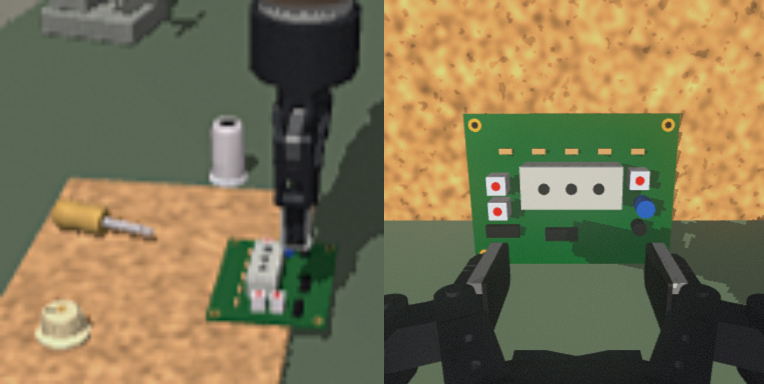

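Flipped component side up, flat on the cork, with the leading edge (row ~262) hanging over the front edge (row ~220). I back off and measure the overhang.

```bash
python3 -m crank '[[[-20,0,-30,0,75],[-20,0,-20,0,75],[-15,0,0,0,150],[0,0,0,0,160],[0,0,0,0,160]]]'; python3 look.py 16 wrist; python3 meas.py 16
python3 - <<'E'
from h import *
c=dict(np.load("pics/wrist16.npz"));q=wb(cloud(c,c))
hsv=cv2.cvtColor(c["img"],cv2.COLOR_BGR2HSV)
t=cloud(c,c)-c["eef_pos"];t=t@Ro.from_quat(c["tool_rot"]).as_matrix()*1000
m=(t[...,2]<-5)&(t[...,2]>-60)&(abs(t[...,1])<60)&(t[...,0]<14)&(t[...,0]>-14)
print("finger tip tool z max",np.percentile(t[m][:,2],99))
E
```

```text
clock: 12.02
eef_pos: [0.5205, 0.0947, 0.0884]
tool_rot: [0.994, 0.108, 0.003, 0.0]
ft_force: [-0.1, 0.1, -0.7]
grip_width: 0.0319
t 12.03 tcp wb [-55.3  -2.5  88.4] yaw 12.42 F [-0.11  0.08 -0.68] w 0.0319
cork [   21     0   472   120 35753] z [14.6 16.3 17.9]
[38.9 -0.1] [300.8  74.5] 89.99
[[1.7000000476837158, -150.5], [76.19999694824219, -150.5], [76.19999694824219, 150.3000030517578], [1.7000000476837158, 150.39999389648438]]
front edge x at y=0 26.02 slope deg -0.06 y ends -150.0 149.9
tun [  168    21   176   137 13235] z [17.7 19.3 20.9]
[19.2 -0.8] [115.8  87. ] 89.88
[[-24.399999618530273, -58.599998474121094], [62.599998474121094, -58.79999923706055], [62.79999923706055, 57.0], [-24.100000381469727, 57.20000076293945]]
bench z 1.378876545116245
finger tip tool z max -27.28349519668001
```

View pics/wrist16.png

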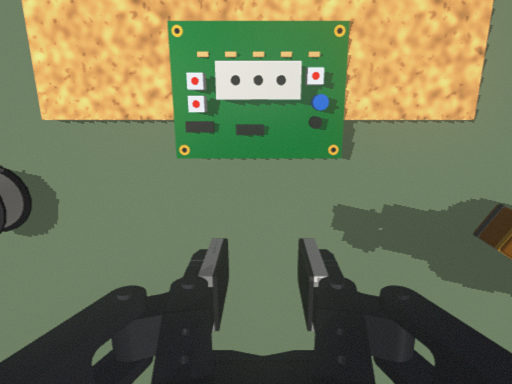

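```bash
python3 -m crank '[[[20,-1.5,10,0,212],[15,0,10,0,212],[0,0,0,0,212],[0,0,0,0,212]]]'; python3 look.py 17 wrist
python3 - <<'E'
from h import *
c=dict(np.load("pics/wrist16.npz"));q=wb(cloud(c,c))
for nm,(u,v) in dict(ic1=(200,127),ic2=(250,130),box=(258,70),boxface=(258,97),boxL=(219,95),boxR=(298,95),cap=(320,102),blk=(315,122),pcb=(230,115)).items(): print(nm,q[v,u].round(1))
c=dict(np.load("pics/wrist17.npz"))
t=cloud(c,c)-c["eef_pos"];t=t@Ro.from_quat(c["tool_rot"]).as_matrix()*1000
m=(t[...,2]<-5)&(t[...,2]>-60)&(abs(t[...,1])<40)&(t[...,0]<14)&(t[...,0]>0)
for v in range(225,245,3): 
  r=[(u,t[v,u].round(0).tolist()) for u in range(200,320,6) if m[v,u]]
  if r: print(v,r[:3],r[-2:])
E
```

```text
clock: 12.58
eef_pos: [0.5559, 0.1039, 0.0662]
tool_rot: [0.994, 0.108, 0.001, 0.0]
ft_force: [0.4, -0.5, -0.1]
grip_width: 0.0145
t 12.57 tcp wb [-18.8  -1.1  66.2] yaw 12.43 F [ 0.37 -0.49 -0.13] w 0.0145
ic1 [-3.  38.7 23.4]
ic2 [-5.  5. 23.]
box [32.  -0.8 37.5]
boxface [16.3 -0.7 36.8]
boxL [17.4 23.5 36.9]
boxR [ 17.4 -25.5  36.8]
cap [ 13.3 -40.6  29.7]
blk [  0.5 -38.2  27.3]
pcb [ 4.8 18.6 19.4]
240 [(236, [11.0, -11.0, -32.0]), (242, [11.0, -8.0, -32.0]), (284, [11.0, 10.0, -32.0])] [(284, [11.0, 10.0, -32.0]), (290, [11.0, 13.0, -32.0])]
243 [(230, [11.0, -13.0, -35.0]), (236, [11.0, -10.0, -34.0]), (242, [11.0, -8.0, -35.0])] [(284, [11.0, 10.0, -35.0]), (290, [11.0, 13.0, -36.0])]
```

View pics/wrist17.png

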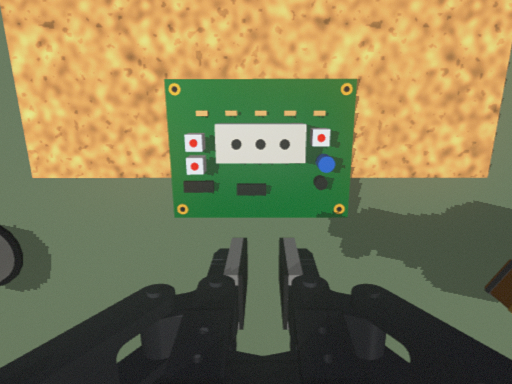

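```bash
python3 -m crank '[[[-3,0,25,0,212],[0,0,20,0,212],[0,0,10,0,212],[0,0,0,0,212]]]'; python3 look.py 18 wrist side
python3 - <<'E'
from h import *
a=cv2.imread("pics/side18.png")[110:220,180:290];b=cv2.imread("pics/wrist18.png");cv2.imwrite("pics/c18.png",cv2.hconcat([cv2.resize(a,(384,384)),b[:, 70:450]]))
c=dict(np.load("pics/wrist18.npz"))
t=cloud(c,c)-c["eef_pos"];t=t@Ro.from_quat(c["tool_rot"]).as_matrix()*1000
for v in range(232,244,2): print(v,[(u,t[v,u].round(0).tolist()) for u in (236,240,286,290)])
E
```

```text
clock: 13.12
eef_pos: [0.5529, 0.103, 0.0119]
tool_rot: [0.994, 0.108, 0.003, 0.0]
ft_force: [0.6, 0.4, -0.2]
grip_width: 0.0144
t 13.12 tcp wb [-21.9  -1.3  11.9] yaw 12.41 F [ 0.59  0.43 -0.18] w 0.0144
232 [(236, [5.0, -13.0, -7.0]), (240, [5.0, -10.0, -8.0]), (286, [5.0, 13.0, -7.0]), (290, [5.0, 15.0, -8.0])]
234 [(236, [4.0, -13.0, -7.0]), (240, [4.0, -10.0, -7.0]), (286, [4.0, 13.0, -8.0]), (290, [3.0, 15.0, -6.0])]
236 [(236, [3.0, -13.0, -7.0]), (240, [3.0, -11.0, -7.0]), (286, [3.0, 13.0, -7.0]), (290, [2.0, 15.0, -6.0])]
238 [(236, [11.0, -11.0, -29.0]), (240, [12.0, -9.0, -31.0]), (286, [69.0, 1.0, -168.0]), (290, [11.0, 13.0, -29.0])]
240 [(236, [11.0, -11.0, -31.0]), (240, [11.0, -9.0, -32.0]), (286, [11.0, 11.0, -31.0]), (290, [11.0, 13.0, -32.0])]
242 [(236, [11.0, -10.0, -33.0]), (240, [11.0, -9.0, -33.0]), (286, [11.0, 11.0, -34.0]), (290, [11.0, 13.0, -34.0])]
```

View pics/c18.png

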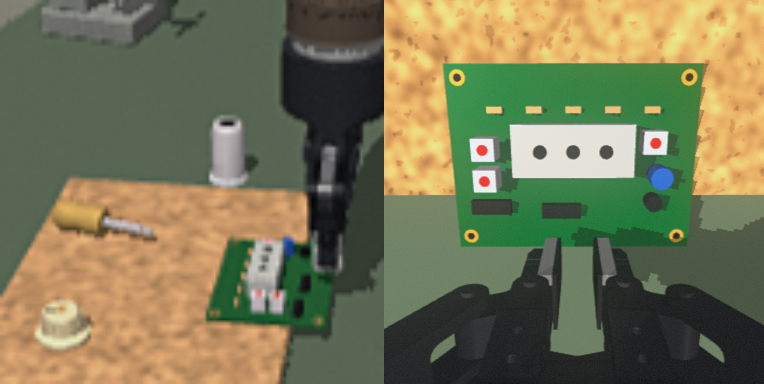

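```bash
python3 -m crank '[[[0,0,7,0,212],[0,0,6,0,212],[0,0,0,0,212],[7,0,0,0,212],[7,0,0,0,212],[0,0,0,0,212]]]'; python3 look.py 19 wrist side
python3 - <<'E'
from h import *
a=cv2.imread("pics/side19.png")[110:220,180:290];b=cv2.imread("pics/wrist19.png");cv2.imwrite("pics/c19.png",cv2.hconcat([cv2.resize(a,(384,384)),b[:, 70:450]]))
E
```

```text
clock: 13.98
eef_pos: [0.5708, 0.1069, 0.0012]
tool_rot: [0.994, 0.108, 0.006, 0.0]
ft_force: [0.5, -0.5, 0.1]
grip_width: 0.0144
t 13.97 tcp wb [-3.6 -1.4  1.2] yaw 12.41 F [ 0.46 -0.5   0.09] w 0.0144
```

View pics/c19.png

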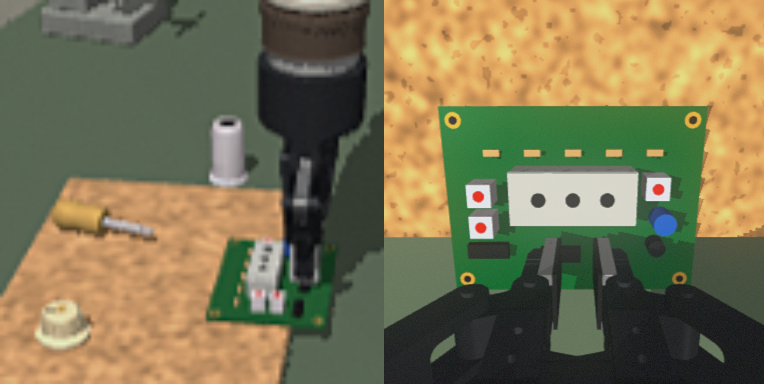

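```bash
python3 -m crank '[[[3,0,2.5,0,212],[6,0,0.3,0,212],[6,0,0.3,0,212],[6,0,0.3,0,212],[0,0,0,0,212]]]'; python3 look.py 20 wrist;  python3 meas.py 20
```

```text
clock: 14.7
eef_pos: [0.5853, 0.1103, -0.0013]
tool_rot: [0.994, 0.108, 0.0, 0.0]
ft_force: [1.0, -0.6, 0.3]
grip_width: 0.0146
t 14.7 tcp wb [11.3 -1.2 -1.3] yaw 12.43 F [ 0.99 -0.59  0.31] w 0.0146
cork [    0     0   512   268 99129] z [14.8 16.3 17.8]
[60.4  1.3] [250.1 117.9] 89.9
[[1.2000000476837158, -123.69999694824219], [119.0999984741211, -123.9000015258789], [119.5, 126.19999694824219], [1.600000023841858, 126.4000015258789]]
front edge x at y=0 36.73 slope deg -0.77 y ends -116.8 119.2
tun [  127   123   270   125 14965] z [17.9 19.3 20.8]
[43.1 -1.2] [115.7  56.1] 88.47
[[13.5, -58.29999923706055], [69.5999984741211, -59.79999923706055], [72.69999694824219, 55.900001525878906], [16.600000381469727, 57.400001525878906]]
bench z 1.3678498920862783
```

View pics/wrist20.png

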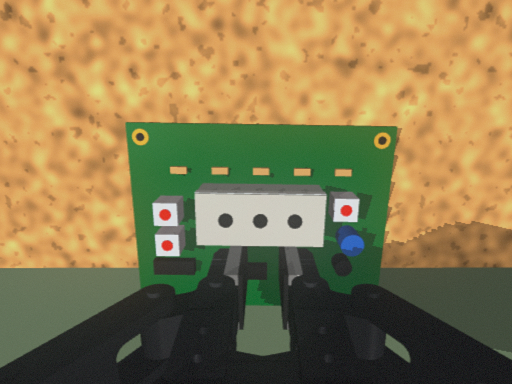

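```bash
python3 -m crank '[[[6,0,0.3,0,212],[6,0,0.3,0,212],[6,0,0.3,0,212],[0,0,0,0,212]]]'; python3 look.py 21 wrist;  python3 meas.py 21|grep -A3 tun
```

```text
clock: 15.25
eef_pos: [0.5985, 0.1132, -0.0013]
tool_rot: [0.994, 0.108, -0.004, 0.001]
ft_force: [1.5, 0.1, 0.9]
grip_width: 0.0143
t 15.25 tcp wb [24.8 -1.2 -1.3] yaw 12.42 F [1.46 0.07 0.87] w 0.0143
tun [  125   124   272   122 15150] z [17.9 19.4 20.8]
[57.1 -1. ] [115.7  55.2] 89.04
[[28.5, -58.400001525878906], [83.69999694824219, -59.29999923706055], [85.5999984741211, 56.400001525878906], [30.399999618530273, 57.29999923706055]]
bench z 1.3932666510226552
```

View pics/wrist21.png

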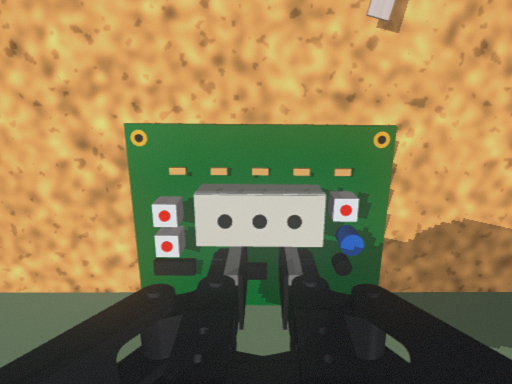

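```bash
python3 -m crank '[[[6,0,0.3,0,212],[6,0,0.3,0,212],[3,0,0.3,0,212],[0,0,0,0,212]]]'; python3 look.py 22 wrist;  python3 meas.py 22|grep -A3 tun
python3 - <<'E'
from h import *
c=dict(np.load("pics/wrist22.npz"));q=wb(cloud(c,c));m=(q[...,0]>105)&(q[...,2]>24)&(q[...,0]<200)&(abs(q[...,1])<120);print("driver tip min x",q[m][:,0].min() if m.any() else None)
E
```

```text
clock: 15.8
eef_pos: [0.6083, 0.1154, -0.0015]
tool_rot: [0.994, 0.108, -0.009, 0.001]
ft_force: [0.3, -1.0, 1.4]
grip_width: 0.0146
t 15.8 tcp wb [34.9 -1.2 -1.5] yaw 12.41 F [ 0.25 -1.    1.4 ] w 0.0146
tun [  124   125   272   118 15597] z [17.9 19.3 20.7]
[68.  -0.8] [115.6  54. ] 89.4
[[40.400001525878906, -58.29999923706055], [94.4000015258789, -58.900001525878906], [95.69999694824219, 56.70000076293945], [41.599998474121094, 57.29999923706055]]
bench z 1.3609336214572418
driver tip min x 107.07577069227315
```

View pics/wrist22.png

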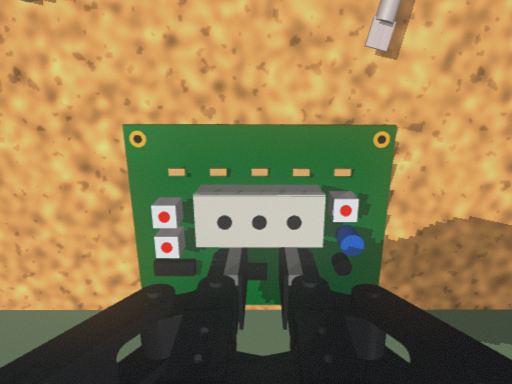

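```bash
python3 -m crank '[[[5,0,0.3,0,212],[0,0,0,0,212],[-8,0,0,0,212],[-8,0,0,0,212],[0,0,0,0,212],[0,0,-30,0,212],[0,0,-50,0,212],[-40,0,-50,0,212],[-50,0,0,0,212],[0,0,0,0,212]]]'; python3 look.py 23 wrist scene side;  python3 meas.py 23
```

```text
clock: 17.1
eef_pos: [0.5046, 0.0928, 0.1284]
tool_rot: [0.994, 0.108, -0.015, 0.002]
ft_force: [0.4, -0.0, 0.7]
grip_width: 0.0146
t 17.1 tcp wb [-71.3  -0.9 128.4] yaw 12.42 F [ 0.39 -0.04  0.71] w 0.0146
cork [   55     0   411    92 23489] z [12.6 16.3 18. ]
[33.3 -0.4] [301.   63.5] 89.99
[[1.5, -150.8000030517578], [65.0, -150.8000030517578], [65.0, 150.10000610351562], [1.5, 150.10000610351562]]
front edge x at y=0 1.59 slope deg 0.0 y ends -150.3 148.8
tun [ 182    0  155   79 6908] z [17.6 19.3 21. ]
[37.6 -0.3] [114.2  52.6] 89.45
[[10.800000190734863, -57.20000076293945], [63.400001525878906, -57.70000076293945], [64.5, 56.599998474121094], [11.800000190734863, 57.099998474121094]]
bench z 1.3880297003805997
```

View pics/wrist23.png

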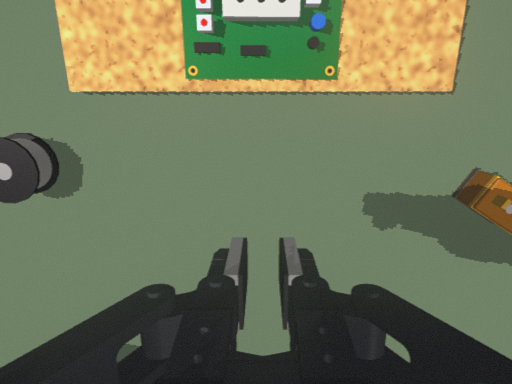

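View pics/side23.png

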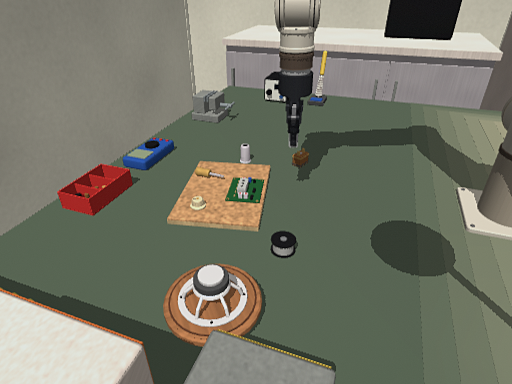

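Run:
```python
from h import *
a=dict(np.load("pics/side0.npz"));b=dict(np.load("pics/side23.npz"));d=cv2.absdiff(a["img"],b["img"]).max(2)
for n,(x,y,w,h) in dict(knob=(188,194,20,18),drv=(194,166,34,14),shield=(238,141,14,24),reel=(270,230,28,28),speaker=(165,262,100,75),cap=(290,148,21,18)).items(): print(n,np.percentile(d[y:y+h,x:x+w],95))
from workcell import bot
print(bot.job_done()); st(bot.get_obs())
```

```text
knob 7.0
drv 7.0
shield 6.0
reel 5.0
speaker 6.0
cap 58.0
the job is handed in; nothing more can be done
None
the job is handed in; nothing more can be done
```

The tuner board is flipped component side up and lies flat on the cork with nothing over the front edge. I handed the job in at about 17 s of the 58 s, with the hand back and above the bench.

I pushed it with the two open fingertips behind the tail edge, up to the work board and over its front edge. A further push on the tin box then slid it about 35 mm onto the cork. It was never gripped, and the highest force I read was about 3 N.

**Last checks:**
- **Position:** the leading edge was about 9 to 10 mm behind the front edge. The board was about 0.5 degrees off square and its height was level, so it lies flat.
- **Other objects:** in the side camera the knob, screwdriver, shield, reel and speaker look the same before and after.
- **Capacitor:** its patch of the side picture did differ. I put this down to the arm's shadow, because it is still at the same pixel position and I never moved near it. I did not measure it separately.

**Disagreement:** the cameras showed the fingertips about 27 to 40 mm behind the reported TCP, depending on how far the gripper was open. My first approach therefore passed over the board without touching it. I trusted the camera positions from then on.

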